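# Eject a mortar prism from the two-bay holder and tray it

### The arm

A 6-joint arm with a two-finger parallel gripper is mounted at the origin on a cart in front of the work surface, level with it; the furniture and walls round the work are solid. World frame = base frame: x ahead of the robot, y to its left, z up, the work surface at z = 0. Lengths are in m, angles in rad, forces in N, time in s.
With the tool pointing down it reaches from about 0.275 to 0.725 m from the base axis. Payload 5.6 kg.
Tool frame: the origin (TCP) lies on the centre line of the jaws, within the pads' length; the fingertips stand nose_length ahead of it and the grasp point (between the pads) lies 11 mm behind it (nose_length is the distance from the TCP to the fingertips, in m); z points along the fingers, y is the line along which they close (so a half turn about z gives the same grasp; the last joint's range is limited). The gripper opens to 85 mm and grips with 20 to 120 N. Pads are 22 mm wide; open, the fingers measure 114 mm over their backs; the gripper's body (76 mm by 85 mm) begins 54 mm behind the grasp point. The pads swing forward as they close: fully open they stand 13 mm farther back than shut.
Start: joints at [-0.958, 0.255, 0.108, 0, -1.424, -0.285], TCP at [0.177, -0.521, 0.239] pointing down, gripper open.
Joint ranges: [-2.95, 2.95], [-1.21, 1.97], [-1.09, 1.5], [-2.87, 1.71], [-2.94, -0.07], [-3.05, 3.05]. Speed limits (rad/s): [2.57, 2.57, 3.14, 3.14, 3.14, 3.14].

### API

Orientations are given as a rotation vector (axis times angle).
In Python, from station import * gives the robot as it stands.
- The arm moves only by the tool apply_moves, never from a script. Its argument "rows" is text: rows parted by semicolons, each of 7 numbers parted by spaces: the shift along the world's x, y, z in units of 0.3 m (1.0 is 0.3 m), then the turn, a rotation vector about the world's x, y, z in units of 30 degrees (1.0 is 30 degrees), then the closure in counts, from 0 (fully open) to 255 (shut). In form: x y z ax ay az claw; .... A call has 1 to 10 rows; each row is the pose to reach, as a shift and turn from the pose commanded when the call began; what a row does not reach only later rows make up. A row lasts 1/8 s, in which the tool goes at most 62.5 mm and 10.7 degrees, less where a joint would pass 70% of its speed; a pose out of reach is approached as far as the arm can. A call with a number of a shift or a turn outside -1 to 1 is refused whole. A call with a gripper value outside its range is refused whole. The fingers move at their own pace and stop on an object; "squeeze" is the grip in N (left out, the last holds). Time passes only in rows, so rows that repeat a pose let the fingers close. It gives the time, the measured TCP pose, the force, the opening and the grip force at its end, in the units of the state.
- observe(): the state, without advancing time (a new reading comes with each control period).
- read_camera(name): name is "side" or "top"; returns the picture (400x640x3 uint8, red, green, blue); there is no depth.
- calibration(name): a dict with "fx", "fy", "cx", "cy" (pixels), "R" (3x3) and "t" (3): a world point X has camera coordinates R X + t. Camera axes: x right, y down, z forward; pixel columns grow to the right and rows downward; lengths in m; the calibration is good to about 2 mm. A picture is of the moment at which its call begins. calibration takes no time and is no camera call.
- hand_in(): hands the job in; it is judged then, once.
Trained networks look in the newest picture that a camera, given by its name, has taken for a name from the list of things; names that differ only in an ending like _2 or _b are one class to them, and where a whole thing is asked for, a point or a joint stands for the part that bears it (a point fixed in the world has none). Each returns a list of dicts, best first, with "score" (0 to 1); they miss things now and then, are a little off and sometimes report something else, mostly with a low value. They report only what shows in the picture. A call takes as long as a camera call.
- spot_in(query, camera): "point" ([x, y, z] in m, in world coordinates, good to about 4 mm: the middle of the surface that is visible of it).
- cut_out(query, camera): "pixels" (400x640 bool, what is visible of it).
The state is a dict: "time_s": time; "joint_positions": joint angles; "qd": joint speeds; "joint_torque": joint torques, N m; "tcp_pos": TCP position; "eef_rot": TCP orientation; "wrist_force": force on the tool from outside, world axes, zero at the start; "torque": the same for the moment, N m; "width": finger opening in m; "grip_force": force on a finger pad.
Only numpy, scipy, OpenCV 4.12 (cv2) and the standard library are available. Lean on these libraries where they do the work, as an engineer would, in place of code of your own. Each camera call takes 0.05 s, during which the arm holds its last target. There are 200 camera calls.

### The job

Unload the mortar prism from the bay on the tray's side of the two-bay specimen holder, leaving the other bay loaded and bolted. Draw that side's barrel bolt (lift its handle out of the notch, slide the bolt all the way out and drop the handle into the other notch), tilt the spring-centred lever fully over towards the tray, hold it there for about a second and let it go back to the middle, so that the prism is left standing on the landing. Then set the prism down lying flat in the tray, where the tray stands, without dropping it, leave that bolt drawn, and leave the other things on the bench alone.

Things in the scene. Friction and masses are not known exactly. Their poses are not given: they have to be found in the camera images.
- rig: two-bay specimen holder, fixed: grey base 264 mm wide, steel bed 75 mm up (y -0.132 to 0.132, x -0.040 to 0.040) with 8 mm lips along its long edges. Origin: centre of its foot; z up, +y to the left along the bed, -x to the robot. Left (+y) and right (-y) bay lie either side of a 12 mm pusher plate at y = 0. Bolts on the front, lever at the back.
- guard_top (a point): top of the clear guard over both bays, above the holder's origin; the guard covers x -0.054 to 0.050, y -0.044 to 0.044 of the holder.
- beam_top (a point): middle of the top of the aluminium beam behind the bed; it is 24 mm wide (x of the holder) and runs 131 mm to either side, so a prism on a landing is best pinched across its 40 mm (along y of the holder).
- lever (a joint): tilt of the lever, rad: 0 upright, positive to the left (+y of the holder), stops at 0.72 and -0.72. A spring (2.4 N m/rad, about 8 N at the knob at full tilt) brings it back to 0 when let go. It moves the pusher plate sideways by 95 mm per rad, through a toothed quadrant; the plate pushes the prism on that side out along y and goes back without it.
- lever_knob (a point): centre of the lever's black ball knob, 32 mm in diameter, on a 12 mm stem, 200 mm from the lever's pivot. It swings to the left and right behind the holder's beam.
- lever_pivot (a point): the lever's pivot; its axis runs along x of the holder.
- left_bolt (a joint): how far the left bolt is drawn, in m: 0 shut (tip 22 mm inside the path of the left prism), 0.032 fully drawn towards the robot (-x of the holder), clear of the path. It slides with about 1 N of friction, but only while its handle is lifted.
- right_bolt (a joint): how far the right bolt is drawn, in m: 0 shut (tip 22 mm inside the path of the right prism), 0.032 fully drawn towards the robot (-x of the holder), clear of the path. It slides with about 1 N of friction, but only while its handle is lifted.
- left_handle (a joint): turn of the left bolt's handle about the bolt, rad: 0 dropped in a notch (leaning outwards, 1.36 rad from upright), 1.1 fully lifted. Above about 0.6 it clears the tooth between the two notches; 0.8 is comfortable. Let go, it falls by its own weight (about 0.03 N m), but drops home only with the bolt within about 2.5 mm of either end of its travel.
- right_handle (a joint): turn of the right bolt's handle about the bolt, rad: 0 dropped in a notch (leaning outwards, 1.36 rad from upright), 1.1 fully lifted. Above about 0.6 it clears the tooth between the two notches; 0.8 is comfortable. Let go, it falls by its own weight (about 0.03 N m), but drops home only with the bolt within about 2.5 mm of either end of its travel.
- left_bolt_axis (a point): point on the axis of the left barrel bolt (12 mm rod along x of the holder, on its front) where the handle is rooted when the bolt is shut; with the bolt drawn the root is 32 mm nearer the robot (-x of the holder). A steel plate with the two notches, 5 mm thick, stands 20 mm outboard of the axis; its teeth rise 12 mm above the axis.
- right_bolt_axis (a point): point on the axis of the right barrel bolt (12 mm rod along x of the holder, on its front) where the handle is rooted when the bolt is shut; with the bolt drawn the root is 32 mm nearer the robot (-x of the holder). A steel plate with the two notches, 5 mm thick, stands 20 mm outboard of the axis; its teeth rise 12 mm above the axis.
- left_grip (a point): middle of the black sleeve on the left bolt's handle (sleeve 36 mm long, 15 mm thick), 48 mm from the bolt's axis. With the handle dropped it lies 47 mm outboard of the axis and 10 mm above it. It can be pinched from above along x of the holder and led round the axis.
- right_grip (a point): middle of the black sleeve on the right bolt's handle (sleeve 36 mm long, 15 mm thick), 48 mm from the bolt's axis. With the handle dropped it lies 47 mm outboard of the axis and 10 mm above it. It can be pinched from above along x of the holder and led round the axis.
- left_prism_mid (a point): centre (half-way up) of the grey mortar half-prism in the left bay, 65 x 40 x 40 mm, 0.23 kg; in the bay its 65 mm run along x of the holder and its centre is at y = +0.030, z = 0.095. Its own y axis is the long one.
- right_prism_mid (a point): centre (half-way up) of the grey mortar half-prism in the right bay, 65 x 40 x 40 mm, 0.23 kg; in the bay its 65 mm run along x of the holder and its centre is at y = -0.030, z = 0.095. Its own y axis is the long one.
- left_prism: the same left prism; origin at the centre of its underside
- right_prism: the same right prism; origin at the centre of its underside
- tray: loose white plastic tray, 124 x 176 mm over its rim (its y is the long way), 55 mm high, inside 100 x 150 mm, floor 3 mm thick. Origin at the centre of its underside. It stands at the left or the right end of the holder, clear of the landing, its long side roughly along x of the holder.
- big_bottle: dark reagent bottle, 49 mm across, 78 mm high, at the other end of the holder. Not part of the job; leave it where it stands. Origin at the centre of its underside.
- bottle: smaller dark reagent bottle, 41 mm across, 68 mm high, standing in front of the holder between the two bolts. Not part of the job; leave it where it stands. Origin at the centre of its underside.
- tin: round aluminium sample tin, 68 mm across, 40 mm high, behind the larger bottle. Not part of the job; leave it where it stands. Origin at the centre of its underside.

How it is judged:
On the way, in this order (a step that is already met when the one before it is completed fails the run):
1. the bolt on the tray's side is drawn and its handle dropped into the front notch (((y of tray in the frame of rig above 0 m and value of joint left_bolt above 0.028 m and value of joint left_handle below 0.15 rad) or (y of tray in the frame of rig below 0 m and value of joint right_bolt above 0.028 m and value of joint right_handle below 0.15 rad))), for 0.2 s.
2. the lever is held fully over (more than 0.62 rad) towards the tray for 0.5 s (((y of tray in the frame of rig above 0 m and value of joint lever above 0.62 rad) or (y of tray in the frame of rig below 0 m and value of joint lever below -0.62 rad))), for 0.5 s.
3. the lever is back in the middle and the prism stands on the landing, outside the guard (((y of tray in the frame of rig above 0 m and value of joint lever between -0.06 and 0.06 rad and y of left_prism_mid in the frame of rig above 0.082 m and height (world z) of left_prism_mid above 0.085 m) or (y of tray in the frame of rig below 0 m and value of joint lever between -0.06 and 0.06 rad and y of right_prism_mid in the frame of rig below -0.082 m and height (world z) of right_prism_mid above 0.085 m))), for 0.2 s.
At the end, for the whole second after the job is handed in: The tray-side prism lies at rest, flat, on the tray's floor (centre under 30 mm up, within 45 x 70 mm of the middle); its bolt drawn (over 28 mm), handle dropped (under 0.15 rad); lever within 0.06 rad of upright; other bolt shut (under 6 mm), other prism moved under 15 mm; tray level (((y of tray in the frame of rig above 0 m and value of joint left_bolt above 0.028 m and value of joint each of left_handle, right_handle below 0.15 rad and value of joint lever between -0.06 and 0.06 rad and value of joint right_bolt below 0.006 m and x of left_prism_mid in the frame of tray between -0.045 and 0.045 m and y of left_prism_mid in the frame of tray between -0.07 and 0.07 m and z of left_prism_mid in the frame of tray below 0.03 m and linear speed of left_prism below 0.02 m/s and angle between tray's own z axis and vertical below 0.05 rad and distance of right_prism_mid from where it was at the start of the episode below 0.015 m) or (y of tray in the frame of rig below 0 m and value of joint right_bolt above 0.028 m and value of joint each of right_handle, left_handle below 0.15 rad and value of joint lever between -0.06 and 0.06 rad and value of joint left_bolt below 0.006 m and x of right_prism_mid in the frame of tray between -0.045 and 0.045 m and y of right_prism_mid in the frame of tray between -0.07 and 0.07 m and z of right_prism_mid in the frame of tray below 0.03 m and linear speed of right_prism below 0.02 m/s and angle between tray's own z axis and vertical below 0.05 rad and distance of left_prism_mid from where it was at the start of the episode below 0.015 m))); the robot touches nothing.
It fails at once if the bolt on the other side is drawn more than 10 mm or its prism moved more than 20 mm ((y of tray in the frame of rig above 0 m and (value of joint right_bolt above 0.01 m or distance of right_prism_mid from where it was at the start of the episode above 0.02 m)) or (y of tray in the frame of rig below 0 m and (value of joint left_bolt above 0.01 m or distance of left_prism_mid from where it was at the start of the episode above 0.02 m))).
It fails at once if the prism is dropped into the tray (falls freely by more than about 2.5 cm) ((horizontal distance between left_prism_mid and tray below 0.1 m and linear speed of left_prism above 0.7 m/s and contact force between the fingers and left_prism below 0.5 N) or (horizontal distance between right_prism_mid and tray below 0.1 m and linear speed of right_prism above 0.7 m/s and contact force between the fingers and right_prism below 0.5 N)).
It fails at once if the tray is shoved more than 5 cm (distance of tray from where it was at the start of the episode above 0.05 m).
It fails at once if another thing on the bench is moved by more than 3 cm (distance of any of big_bottle, bottle, tin from where it was at the start of the episode above 0.03 m).
It also fails if it takes over 66 s, if anything falls off the work surface, if the arm or the gripper's body presses on something with over 40 N, if the wrist force passes 120 N, or if a joint passes its speed limit or range.

## Working session

There is one attempt and no reset: what is moved stays moved. The work goes in short steps, Python scripts to look and compute and a tool call to move; the robot and the scene stay as the last step left them, time stands still between calls to the robot, and variables do not carry over. Pictures are saved under pics/ and viewed, at most 10 in all, crops included, and the job is handed in when it is done.

Besides the shell and the picture viewer there is one more tool, called as a command line: name --argument value ..., lists and objects as JSON in quotes. apply_moves: Moves the arm, as the interface text tells. Shifts and turns lie within -1 to 1; 1 stands for 0.3 m of shift or 30 degrees of turn. Its arguments: {"type":"object","properties":{"rows":{"type":"string"},"squeeze":{"type":"number"}},"required":["rows"]}

```bash
mkdir -p pics; cat > h.py <<'E'
from station import *
import numpy as np, cv2
def snap(n,cam):
    im=read_camera(cam); cv2.imwrite(f'pics/{n}.png',im[:,:,::-1]); return im
def pix(cam,X):
    c=calibration(cam); p=np.array(c['R'])@np.array(X)+np.array(c['t']); return c['fx']*p[0]/p[2]+c['cx'],c['fy']*p[1]/p[2]+c['cy']
E
python3 - <<'E'
from h import *
a=snap('t0','top'); b=snap('s0','side')
np.set_printoptions(precision=4,suppress=True)
for q in ['rig','tray','guard_top','beam_top','lever_knob','lever_pivot','left_bolt_axis','right_bolt_axis','left_grip','right_grip','left_prism_mid','right_prism_mid','big_bottle','bottle','tin']:
    for cam in ['top','side']:
        r=spot_in(q,cam)
        print(q,cam,[(np.round(d['point'],4).tolist(),round(d['score'],2)) for d in r[:2]])
o=observe(); print(o)
for cam in ['top','side']:
    c=calibration(cam); print(cam, -np.array(c['R']).T@np.array(c['t']), c['fx'])
E
```

```text
rig top [([0.5581, -0.0548, 0.0975], 0.62)]
rig side [([0.529, -0.001, 0.0806], 0.81)]
tray top [([0.5778, 0.172, 0.0043], 0.8)]
tray side [([0.5769, 0.1562, 0.0216], 0.86)]
guard_top top [([0.5564, -0.054, 0.0968], 0.83)]
guard_top side [([0.5237, -0.0062, 0.0853], 0.67)]
beam_top top [([0.558, -0.0551, 0.1033], 0.73)]
beam_top side [([0.5265, -0.0037, 0.0823], 0.7)]
lever_knob top [([0.629, -0.0655, 0.228], 0.87)]
lever_knob side [([0.6316, -0.0505, 0.1702], 0.88), ([0.4605, -0.1038, 0.097], 0.41)]
lever_pivot top [([0.5581, -0.0578, 0.0997], 0.62)]
lever_pivot side []
left_bolt_axis top [([0.5567, -0.0511, 0.0964], 0.8)]
left_bolt_axis side [([0.5248, 0.0022, 0.0802], 0.97), ([0.4738, 0.0586, 0.1024], 0.16)]
right_bolt_axis top [([0.555, -0.0566, 0.0963], 0.69)]
right_bolt_axis side [([0.5306, 0.0031, 0.0824], 0.95)]
left_grip top [([0.4818, 0.0364, 0.1063], 0.54)]
left_grip side [([0.4726, 0.0505, 0.1059], 0.57)]
right_grip top [([0.4636, -0.1397, 0.1092], 0.67)]
right_grip side [([0.4633, -0.1342, 0.1033], 0.51)]
left_prism_mid top []
left_prism_mid side [([0.5415, -0.0066, 0.10
[... 361 characters left out ...]
6), ([0.5568, -0.059, 0.1005], 0.41)]
tin side [([0.5968, -0.2919, 0.0378], 0.85), ([0.5255, -0.0023, 0.0831], 0.19)]
{'time_s': 1.6, 'joint_positions': array([-0.9585,  0.2551,  0.1082,  0.    , -1.4239, -0.2846]), 'qd': array([ 0.    , -0.001 , -0.    , -0.0001,  0.0025,  0.0004]), 'joint_torque': array([  0.0005, -38.6387,  23.8067,   5.368 ,  -0.0006,   0.    ]), 'tcp_pos': array([ 0.1771, -0.5207,  0.2393]), 'eef_rot': array([ 0.5125, -3.0995, -0.    ]), 'wrist_force': array([0.1893, 0.4369, 0.1033]), 'torque': array([-0.0011, -0.0005, -0.0189]), 'grip_force': 0.0, 'width': 0.085641270639843}
top [ 0.526  -0.0427  1.2063] 500.46319915454126
side [0.2157 0.5761 0.5706] 367.79215303990514
```

View pics/t0.png

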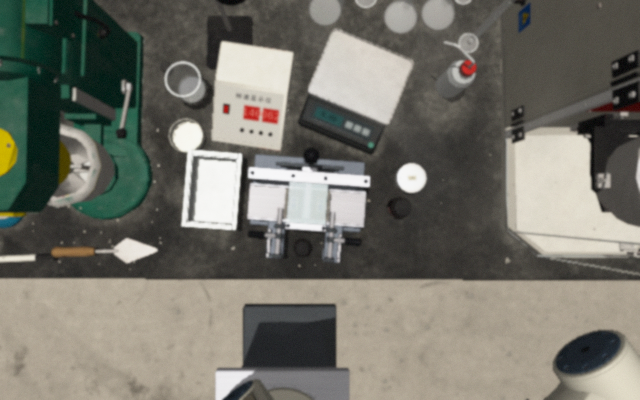

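View pics/s0.png

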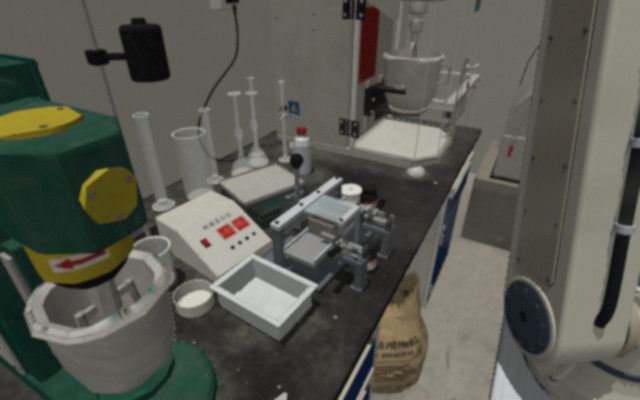

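```bash
python3 - <<'E'
from h import *
im=cv2.imread('pics/t0.png')
cv2.imwrite('pics/t0c.png',cv2.resize(im[140:270,170:380],None,fx=3.8,fy=3.8,interpolation=cv2.INTER_CUBIC))
im=cv2.imread('pics/s0.png')
cv2.imwrite('pics/s0c.png',cv2.resize(im[140:310,200:410],None,fx=3.5,fy=3.5,interpolation=cv2.INTER_CUBIC))
for q in ['left_grip','right_grip','tray']:
  for cam in ['top','side']:
    for d in cut_out(q,cam)[:2]:
      ys,xs=np.nonzero(d['pixels']); print(q,cam,round(d['score'],2),len(xs),xs.mean(),ys.mean(),xs.min(),xs.max(),ys.min(),ys.max(), cv2.minAreaRect(np.c_[xs,ys].astype(np.int32)) if len(xs)>4 else '')
E
```

```text
left_grip top 0.47 196 263.5765306122449 234.94897959183675 248 282 231 238 ((264.9703063964844, 235.29702758789062), (34.229278564453125, 6.5672454833984375), 5.710593223571777)
left_grip side 0.63 209 337.60287081339715 248.69856459330143 327 349 238 258 ((338.24005126953125, 248.32000732421875), (8.800000190734863, 27.200000762939453), 53.13010025024414)
right_grip top 0.57 166 346.00602409638554 241.0120481927711 328 361 238 245 ((344.4344482421875, 240.72134399414062), (33.226619720458984, 6.2469658851623535), 5.19442892074585)
tray top 0.61 4209 211.96792587312902 189.94012829650748 182 241 150 230 ((212.22610473632812, 189.86224365234375), (55.19760513305664, 78.65445709228516), 4.899092674255371)
tray top 0.37 65 286.0923076923077 203.13846153846154 284 288 191 217 ((286.1065979003906, 204.0076141357422), (3.0636231899261475, 26.076419830322266), 4.085616588592529)
tray side 0.57 5332 265.392160540135 295.3062640660165 211 318 255 340 ((263.7193603515625, 291.2473449707031), (95.38133239746094, 69.74828338623047), 31.50426483154297)
tray side 0.49 257 351.4591439688716 192.18677042801556 342 361 185 201 ((350.66473388671875, 192.25885009765625), (19.198345184326172, 15.185133934020996), 12.528807640075684)
```

View pics/t0c.png

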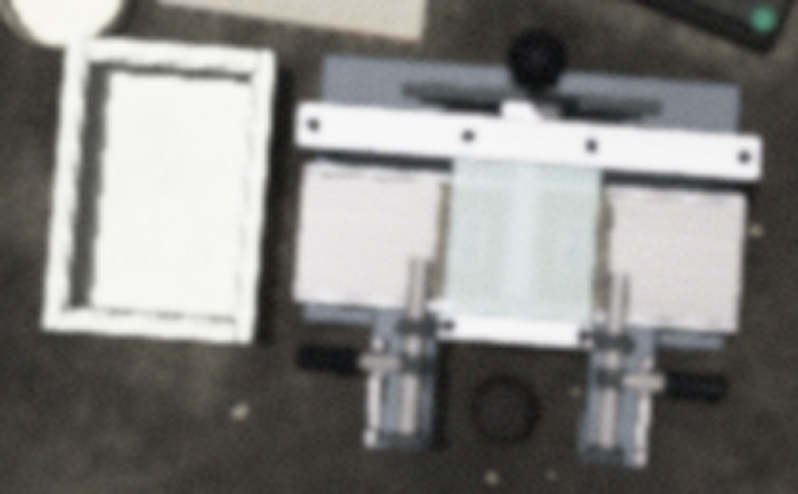

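View pics/s0c.png

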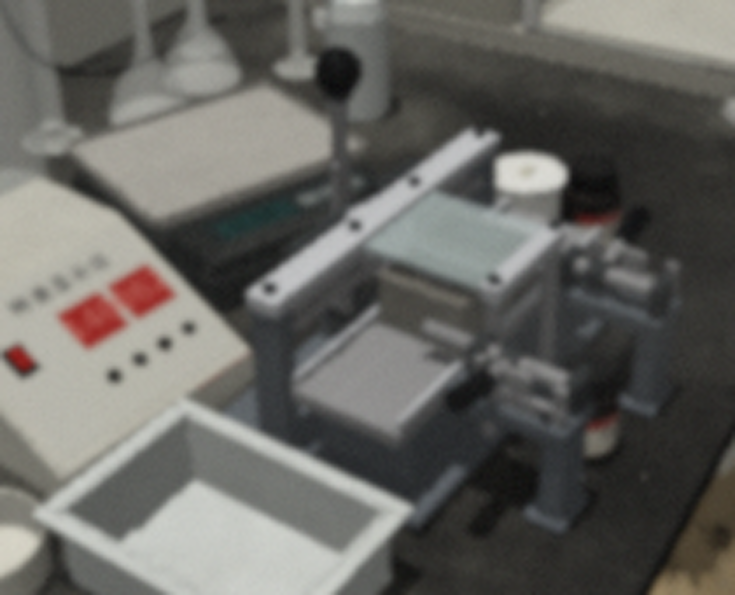

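```bash
cat >> h.py <<'E'
def tri(pt,ps):
    P=[]
    for cam in ('top','side'):
        c=calibration(cam); K=np.array([[c['fx'],0,c['cx']],[0,c['fy'],c['cy']],[0,0,1]]); P.append(K@np.c_[c['R'],c['t']])
    X=cv2.triangulatePoints(P[0],P[1],np.float64(pt).reshape(2,1),np.float64(ps).reshape(2,1)).ravel(); return X[:3]/X[3]
def ray(cam,p,z):
    c=calibration(cam); R=np.array(c['R']); C=-R.T@np.array(c['t']); d=R.T@np.array([(p[0]-c['cx'])/c['fx'],(p[1]-c['cy'])/c['fy'],1]); return C+d*(z-C[2])/d[2]
E
python3 - <<'E'
from h import *
np.set_printoptions(precision=4,suppress=True)
T=lambda x,y:(170+x/3.8,140+y/3.8); S=lambda x,y:(200+x/3.5,140+y/3.5)
print('lgrip',tri(T(330,357),S(470,388)),'rgrip',tri(T(695,386),S(632,220)),'knob',tri(T(538,58),S(338,72)))
print('beam screws',tri(T(313,124),S(270,289)),tri(T(468,135),S(355,226)),tri(T(591,146),S(414,181)))
bc=[ray('top',T(*p),.08) for p in [(302,163),(295,303),(747,193),(738,330)]]
print(np.array(bc),np.mean(bc,0))
print('beam ends',ray('top',T(298,123),.13),ray('top',T(760,157),.13))
print('tray corners',[ray('top',T(*p),.055) for p in [(66,38),(42,328),(274,52),(252,342)]])
print('bolt front l/r',ray('top',T(408,405),.1),ray('top',T(606,425),.1),'bottle',ray('top',T(505,410),.068))
E
```

```text
lgrip [0.4777 0.0539 0.1028] rgrip [ 0.4623 -0.1567  0.1092] knob [ 0.6388 -0.0627  0.2183]
beam screws [0.6101 0.0624 0.1316] [ 0.6046 -0.0251  0.1311] [ 0.5992 -0.0946  0.1321]
[[ 0.5908  0.0735  0.08  ]
 [ 0.5081  0.0767  0.08  ]
 [ 0.575  -0.1904  0.08  ]
 [ 0.4936 -0.1853  0.08  ]] [ 0.5419 -0.0564  0.08  ]
beam ends [0.6105 0.0709 0.13  ] [ 0.5934 -0.1913  0.13  ]
tray corners [array([0.6667, 0.219 , 0.055 ]), array([0.4918, 0.2305, 0.055 ]), array([0.6594, 0.0938, 0.055 ]), array([0.4841, 0.1049, 0.055 ])]
bolt front l/r [0.4498 0.0088 0.1   ] [ 0.4388 -0.106   0.1   ] bottle [ 0.4449 -0.0475  0.068 ]
```

apply_moves --rows "0.15 0.2 0.1 0 0 0.35 120;0.3 0.4 0.1 0 0 0.7 120;0.4 0.6 0.1 0 0 1 120;0.5 0.8 0.1 0 0 1 120;0.5 1 0.1 0 0 1 120" --squeeze 40

```text
time_s: 2.52
tcp_pos: [0.3218, -0.2516, 0.269]
eef_rot: [-1.297, 2.861, -0.0]
wrist_force: [2.3, 0.2, 0.5]
width: 0.045
grip_force: 0.0
```

apply_moves --rows "0.15 0.2 0 0 0 0.35 120;0.3 0.4 0 0 0 0.7 120;0.4 0.6 0 0 0 1 120;0.5 0.8 0 0 0 1 120;0.5 0.92 -0.1 0 0 1 120;0.5 0.92 -0.1 0 0 1 120"

```text
time_s: 3.28
tcp_pos: [0.4705, 0.0254, 0.2372]
eef_rot: [1.996, -2.422, -0.003]
wrist_force: [-0.3, -0.1, -0.5]
width: 0.0454
grip_force: 0.0
```

apply_moves --rows "0 0 -0.05 0 0 0.25 120;0 0 -0.1 0 0 0.25 120;0 0 -0.1 0 0 0.25 120"

```text
time_s: 3.65
tcp_pos: [0.4703, 0.022, 0.2087]
eef_rot: [2.146, -2.292, -0.001]
wrist_force: [-0.1, -0.1, 0.6]
width: 0.0453
grip_force: 0.0
```

```bash
python3 - <<'E'
from h import *
from scipy.spatial.transform import Rotation as Ro
np.set_printoptions(precision=4,suppress=True)
o=observe(); print(o['tcp_pos'],o['width'],o['joint_positions'],o['time_s'],o['wrist_force'])
print(Ro.from_rotvec(o['eef_rot']).as_matrix())
try: print(nose_length)
except Exception as e: print(e)
snap('s1','side')
E
python3 -c "import cv2;im=cv2.imread('pics/s1.png')[60:310,180:480];cv2.imwrite('pics/s1c.png',cv2.resize(im,None,fx=2.3,fy=2.3))"
```

```text
[0.4703 0.022  0.2087] 0.04530151773643151 [ 0.3809  0.1117 -0.1479  0.0001 -1.313  -0.4464] 3.65 [-0.1123 -0.129   0.6361]
[[-0.0654 -0.9979 -0.0017]
 [-0.9979  0.0654 -0.0007]
 [ 0.0008  0.0016 -1.    ]]
0.008
```

View pics/s1c.png

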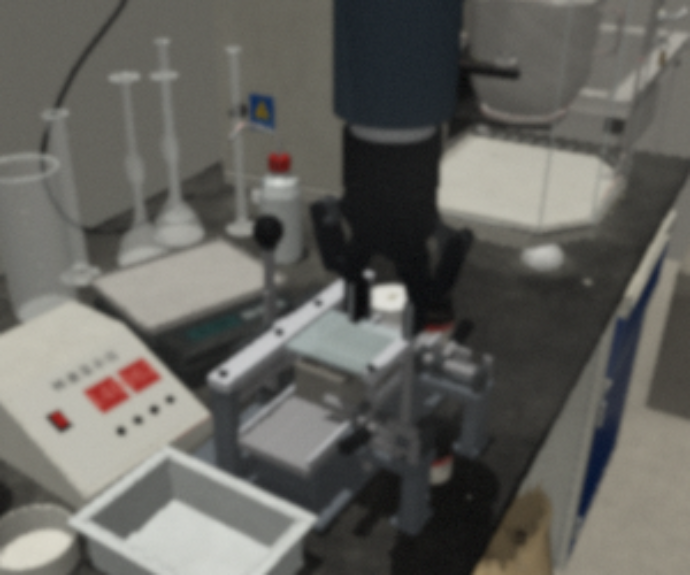

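apply_moves --rows "0.02 0.117 0 0 0 0 120;0.02 0.117 -0.15 0 0 0 120;0.02 0.117 -0.3 0 0 0 120;0.02 0.117 -0.369 0 0 0 120;0.02 0.117 -0.369 0 0 0 120;0.02 0.117 -0.369 0 0 0 255;0.02 0.117 -0.369 0 0 0 255;0.02 0.117 -0.369 0 0 0 255;0.02 0.117 -0.369 0 0 0 255;0.02 0.117 -0.369 0 0 0 255"

```text
time_s: 4.95
tcp_pos: [0.4777, 0.058, 0.1001]
eef_rot: [-2.147, 2.29, -0.002]
wrist_force: [-2.3, 0.9, 5.8]
width: 0.0136
grip_force: 39.0
```

```bash
python3 - <<'E'
from h import *
snap('s2','side')
E
python3 -c "import cv2;im=cv2.imread('pics/s2.png')[140:300,240:440];cv2.imwrite('pics/s2c.png',cv2.resize(im,None,fx=3.5,fy=3.5))"
```

```text
(no output)
```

View pics/s2c.png

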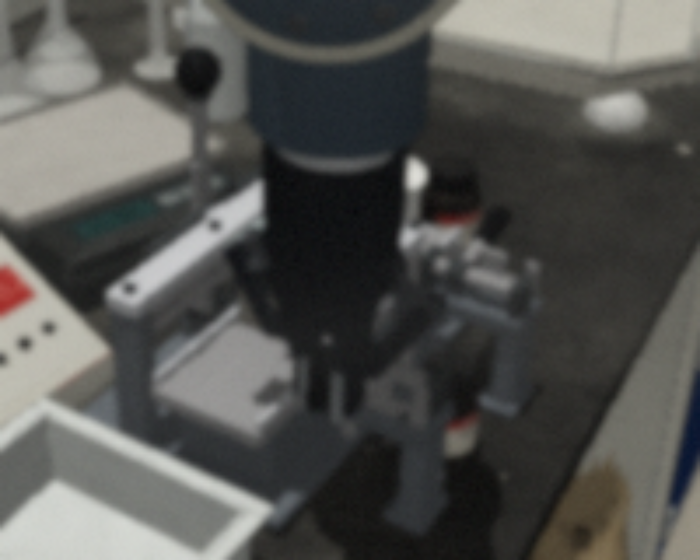

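apply_moves --rows "0 -0.006 0.024 0 0 0 255;0 -0.018 0.047 0 0 0 255;-0.002 -0.033 0.068 0 0 0 255;-0.003 -0.049 0.087 0 0 0 255;-0.004 -0.062 0.098 0 0 0 255;-0.005 -0.075 0.107 0 0 0 255;-0.006 -0.085 0.113 0 0 0 255;-0.006 -0.085 0.113 0 0 0 255"

```text
time_s: 6.0
tcp_pos: [0.4746, 0.0315, 0.1321]
eef_rot: [2.147, -2.291, -0.0]
wrist_force: [1.6, -3.8, -9.5]
width: 0.013
grip_force: 39.0
```

```bash
python3 - <<'E'
from h import *
snap('s3','side')
E
python3 -c "import cv2;im=cv2.imread('pics/s3.png')[160:280,280:420];cv2.imwrite('pics/s3c.png',cv2.resize(im,None,fx=4.5,fy=4.5,interpolation=2))"
```

```text
(no output)
```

View pics/s3c.png

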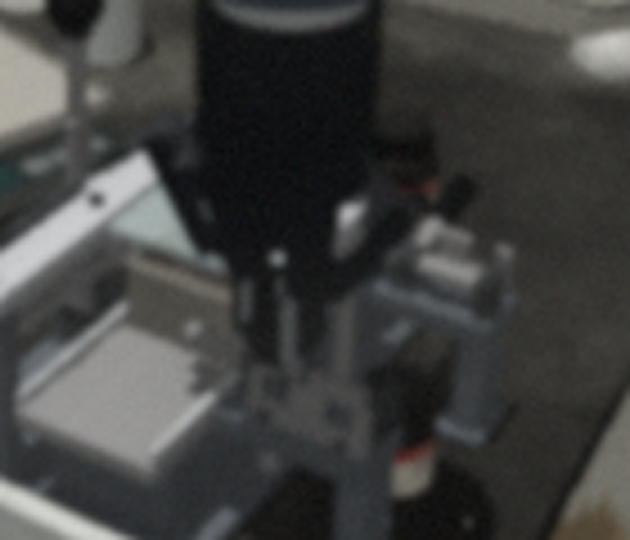

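apply_moves --rows "-0.027 0.002 0 0 0 0 255;-0.054 0.003 0 0 0 0 255;-0.08 0.005 0 0 0 0 255;-0.107 0.007 0 0 0 0 255;-0.112 0.007 0 0 0 0 255;-0.112 0.007 0 0 0 0 255"

```text
time_s: 6.8
tcp_pos: [0.4435, 0.0334, 0.1333]
eef_rot: [-2.148, 2.289, -0.008]
wrist_force: [9.6, -10.1, -14.4]
width: 0.0128
grip_force: 39.3
```

apply_moves --rows "0.004 0.01 -0.006 0 0 0 255;0.005 0.023 -0.015 0 0 0 255;0.006 0.036 -0.026 0 0 0 255;0.006 0.052 -0.045 0 0 0 255;0.006 0.067 -0.066 0 0 0 255;0.006 0.079 -0.089 0 0 0 255;0.006 0.085 -0.11 0 0 0 255;0.006 0.085 -0.11 0 0 0 255"

```text
time_s: 7.8
tcp_pos: [0.4472, 0.0635, 0.1024]
eef_rot: [-2.142, 2.282, -0.004]
wrist_force: [2.3, 7.0, 7.2]
width: 0.0131
grip_force: 60.6
```

apply_moves --rows "0 0 0 0 0 0 170;0 0 0 0 0 0 120;0 0 0 0 0 0 120;0 0.02 0.1 0 0 0 120;0 0.02 0.25 0 0 0 120;0 -0.2 0.45 0 0 0 120;0 -0.4 0.55 0 0 0 120;0 -0.6 0.55 0 0 0 120;0 -0.7 0.55 0 0 0 120"

```text
time_s: 8.93
tcp_pos: [0.4432, -0.1522, 0.2653]
eef_rot: [-2.147, 2.292, -0.002]
wrist_force: [1.2, 0.3, -0.1]
width: 0.0454
grip_force: 0.0
```

```bash
python3 - <<'E'
from h import *
snap('s4','side');snap('t4','top')
for cam in ('top','side'): print(cam,[(np.round(d['point'],4),round(d['score'],2)) for d in spot_in('left_grip',cam)[:2]])
a=cv2.imread('pics/s4.png')[150:300,240:440];b=cv2.imread('pics/t4.png')[140:270,170:380]
a=cv2.resize(a,(400,300),interpolation=2);b=cv2.resize(b,(400,int(400*130/210)),interpolation=2)
cv2.imwrite('pics/m4.png',np.vstack([cv2.resize(a,(560,420)),cv2.resize(b,(560,180*560//290))[:180]]) if 0 else np.hstack([a,np.pad(b,((0,300-b.shape[0]),(0,0),(0,0)))]))
E
```

```text
top []
side [(array([0.4441, 0.0515, 0.1057]), 0.65), (array([0.4433, 0.0143, 0.1016]), 0.59)]
```

View pics/m4.png

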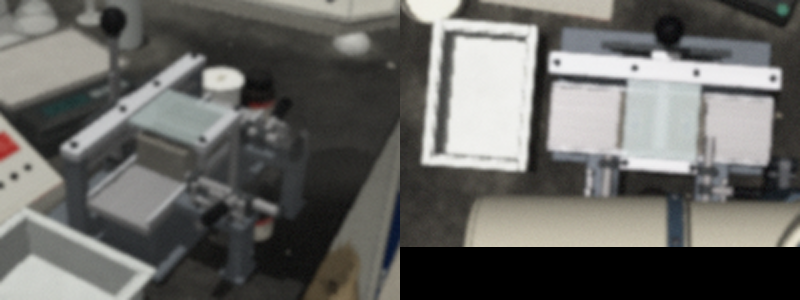

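apply_moves --rows "0.2 0.05 0.05 0 0 0 255;0.4 0.1 0.05 0 0 0 255;0.6 0.132 0.05 0 0 0 255;0.64 0.132 0.02 0 0 0 255;0.64 0.132 -0.1 0 0 0 255;0.64 0.132 -0.157 0 0 0 255;0.64 0.132 -0.157 0 0 0 255"

```text
time_s: 10.0
tcp_pos: [0.6341, -0.1095, 0.2158]
eef_rot: [2.148, -2.289, -0.004]
wrist_force: [0.9, 0.1, 1.5]
width: -0.0002
grip_force: 0.0
```

apply_moves --rows "0.004 0.06 0 0 0 0 255;0.009 0.13 -0.003 0 0 0 255;0.013 0.199 -0.013 0 0 0 255;0.017 0.265 -0.03 0 0 0 255;0.021 0.327 -0.053 0 0 0 255;0.024 0.373 -0.075 0 0 0 255;0.027 0.415 -0.098 0 0 0 255;0.029 0.445 -0.118 0 0 0 255;0.031 0.47 -0.136 0 0 0 255;0.033 0.495 -0.155 0 0 0 255"

```text
time_s: 11.25
tcp_pos: [0.645, 0.0377, 0.1711]
eef_rot: [2.147, -2.292, 0.002]
wrist_force: [-2.2, -6.3, 7.9]
width: 0.0001
grip_force: 4.9
```

apply_moves --rows "0 0.015 -0.01 0 0 0 255;0 0.025 -0.01 0 0 0 255;0 0.025 -0.01 0 0 0 255"

```text
time_s: 11.62
tcp_pos: [0.645, 0.044, 0.1672]
eef_rot: [2.145, -2.291, 0.002]
wrist_force: [1.0, -9.4, 3.1]
width: -0.0
grip_force: 4.3
```

```bash
python3 - <<'E'
from h import *
snap('s5','side');snap('t5','top')
for q in ('lever_knob','left_prism'):
  for cam in ('top','side'): print(q,cam,[(np.round(d['point'],4),round(d['score'],2)) for d in spot_in(q,cam)[:2]])
a=cv2.imread('pics/s5.png')[110:290,220:440];b=cv2.imread('pics/t5.png')[140:270,170:380]
a=cv2.resize(a,(400,327),interpolation=2);b=cv2.resize(b,(400,248),interpolation=2)
cv2.imwrite('pics/m5.png',np.hstack([a,np.pad(b,((0,327-b.shape[0]),(0,0),(0,0)))]))
print(observe())
E
```

```text
lever_knob top [(array([ 0.6363, -0.028 ,  0.0719]), 0.67)]
lever_knob side [(array([0.6408, 0.0744, 0.1717]), 0.54)]
left_prism top [(array([0.5516, 0.0392, 0.118 ]), 0.96)]
left_prism side [(array([0.5387, 0.0569, 0.1074]), 0.66)]
{'time_s': 11.925, 'joint_positions': array([ 0.3105099 ,  0.47413995,  0.24652563,  0.00259584, -1.34526242,
       -0.37686153]), 'qd': array([-0.00097828,  0.00020502,  0.00074037, -0.00228795,  0.00050081,
       -0.00087235]), 'joint_torque': array([ 5.84042206e+00, -4.83651638e+01,  2.33048183e+01,  1.89893603e+00,
        8.12685639e-01,  9.60079167e-03]), 'tcp_pos': array([0.64499283, 0.0438767 , 0.16730959]), 'eef_rot': array([ 2.14517818e+00, -2.29111496e+00,  2.19291595e-03]), 'wrist_force': array([ 0.83956797, -8.44921799,  2.80817332]), 'torque': array([-3.19872615, -0.13083676,  0.02257661]), 'grip_force': 4.348562657833099, 'width': -6.329602665346451e-06}
```

View pics/m5.png

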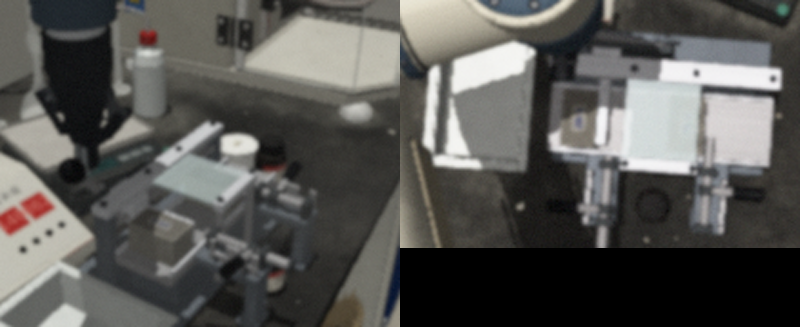

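apply_moves --rows "0 0 0 0 0 0 255;0 0 0 0 0 0 255;0 0 0 0 0 0 255;0 0 0 0 0 0 255;0 0 0 0 0 0 255;-0.003 -0.05 0.035 0 0 0 255;-0.007 -0.12 0.08 0 0 0 255;-0.012 -0.2 0.12 0 0 0 255;-0.018 -0.28 0.14 0 0 0 255;-0.023 -0.36 0.155 0 0 0 255"

```text
time_s: 13.18
tcp_pos: [0.6384, -0.0628, 0.2144]
eef_rot: [-2.147, 2.29, 0.002]
wrist_force: [-0.6, 0.7, -0.2]
width: -0.0001
grip_force: 0.0
```

apply_moves --rows "-0.005 -0.08 0.01 0 0 0 255;-0.01 -0.15 0.01 0 0 0 255;-0.01 -0.2 0.02 0 0 0 200;-0.01 -0.22 0.1 0 0 0 150;-0.01 -0.22 0.25 0 0 0 100;-0.01 -0.22 0.35 0 0 0 85"

```text
time_s: 13.92
tcp_pos: [0.6356, -0.1288, 0.3216]
eef_rot: [-2.147, 2.291, -0.003]
wrist_force: [1.1, 0.1, 0.3]
width: 0.0569
grip_force: 0.0
```

```bash
python3 - <<'E'
from h import *
snap('s6','side');snap('t6','top')
for q in ('lever_knob','left_prism'):
  for cam in ('top','side'): print(q,cam,[(np.round(d['point'],4),round(d['score'],2)) for d in spot_in(q,cam)[:2]])
for d in cut_out('left_prism','top')[:1]:
  ys,xs=np.nonzero(d['pixels']); r=cv2.minAreaRect(np.c_[xs,ys].astype(np.int32)); print(r, ray('top',r[0],.115))
a=cv2.imread('pics/s6.png')[110:290,220:440];b=cv2.imread('pics/t6.png')[140:270,170:380]
a=cv2.resize(a,(400,327),interpolation=2);b=cv2.resize(b,(400,248),interpolation=2)
cv2.imwrite('pics/m6.png',np.hstack([a,np.pad(b,((0,327-b.shape[0]),(0,0),(0,0)))]))
o=observe();print(o['tcp_pos'],o['joint_positions'],o['width'],o['time_s'])
E
```

```text
lever_knob top [(array([ 0.6243, -0.0668,  0.1104]), 0.45)]
lever_knob side [(array([ 0.6319, -0.0515,  0.1891]), 0.91)]
left_prism top [(array([ 0.5369, -0.2661,  0.083 ]), 0.51)]
left_prism side [(array([0.5413, 0.0587, 0.11  ]), 0.77), (array([ 0.5358, -0.259 ,  0.0591]), 0.5)]
[ 0.63502169 -0.12833925  0.31786035] [ 4.08895432e-02  4.65179601e-01  6.11609714e-01 -5.98220023e-04
 -1.71964641e+00 -1.05567108e-01] 0.05685384514342274 14.275
```

View pics/m6.png

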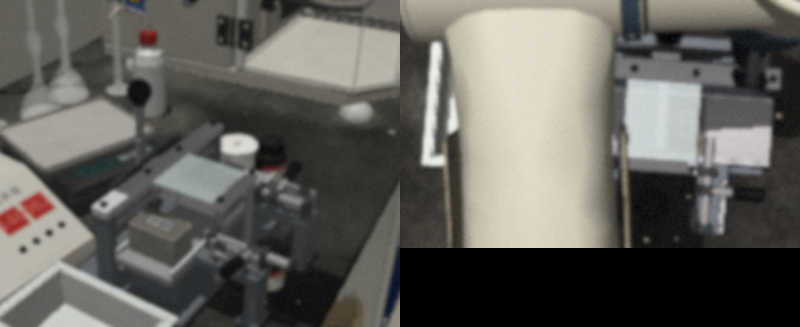

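apply_moves --rows "-0.1 0.15 0 0 0 -0.35 85;-0.2 0.3 0 0 0 -0.7 85;-0.287 0.45 0 0 0 -1 85;-0.287 0.555 0 0 0 -1 85;-0.287 0.555 0 0 0 -1 85"

```text
time_s: 14.9
tcp_pos: [0.5485, 0.0398, 0.3185]
eef_rot: [1.486, -2.767, -0.001]
wrist_force: [-0.9, -0.3, 0.4]
width: 0.057
grip_force: 0.0
```

apply_moves --rows "0 0 -0.05 0 0 -0.35 85;0 0 -0.1 0 0 -0.7 85;0 0 -0.15 0 0 -1 85;0 0 -0.15 0 0 -1 85"

```text
time_s: 15.4
tcp_pos: [0.5485, 0.0371, 0.2726]
eef_rot: [0.715, -3.055, 0.0]
wrist_force: [-0.4, -0.4, 0.2]
width: 0.057
grip_force: 0.0
```

apply_moves --rows "0 0 0 0 0 -0.35 85;0 0 -0.05 0 0 -0.7 85;0 0 -0.1 0 0 -1 85;0 0 -0.1 0 0 -1 85;0 0 -0.1 0 0 -1 85"

```text
time_s: 16.02
tcp_pos: [0.5497, 0.0376, 0.2453]
eef_rot: [0.095, 3.139, -0.0]
wrist_force: [0.1, -0.4, -0.2]
width: 0.0567
grip_force: 0.0
```

```bash
python3 - <<'E'
from h import *
from scipy.spatial.transform import Rotation as Ro
o=observe();print(o['tcp_pos'],o['joint_positions'],o['width'],o['time_s']);print(Ro.from_rotvec(o['eef_rot']).as_matrix())
snap('s7','side')
print([(np.round(d['point'],4),round(d['score'],2)) for d in spot_in('left_prism','side')[:2]])
for d in cut_out('left_prism','side')[:1]:
  c,_=cv2.findContours(d['pixels'].astype(np.uint8),0,2); c=max(c,key=cv2.contourArea)
  print(cv2.approxPolyDP(c,2,True)[:,0].tolist())
# predicted corners for prism centre y rig .0945,.100
O=np.array([.5419,-.0564]);ex=np.array([.998,-.065]);ey=np.array([.065,.998])
for yc in (.0945,.1):
  print(yc,[np.round(pix('side',[*(O+sx*.0325*ex+(yc+sy*.02)*ey),z]),1).tolist() for sx,sy,z in [(-1,-1,.115),(-1,1,.115),(1,1,.115),(1,-1,.115),(-1,1,.075)]])
cv2.imwrite('pics/s7c.png',cv2.resize(cv2.imread('pics/s7.png')[130:300,220:400],None,fx=3.5,fy=3.5,interpolation=2))
E
```

```text
[0.54969136 0.0376391  0.24526009] [ 3.52792299e-01  2.54535411e-01  1.22278337e-01  5.93045793e-04
 -1.43735345e+00 -1.98426821e+00] 0.056735089133417814 16.025
[[-9.98163450e-01  6.05639851e-02  1.31587486e-03]
 [ 6.05638506e-02  9.98164315e-01 -1.41849285e-04]
 [-1.32205029e-03 -6.18943228e-05 -9.99999124e-01]]
[(array([0.5396, 0.0549, 0.1081]), 0.59)]
[[373, 258], [369, 262], [369, 271], [375, 267]]
0.0945 [[326.7, 232.0], [316.1, 241.7], [290.6, 231.3], [301.6, 222.4], [316.2, 257.1]]
0.1 [[325.3, 233.3], [314.6, 243.1], [289.0, 232.6], [300.2, 223.6], [314.7, 258.5]]
```

View pics/s7c.png

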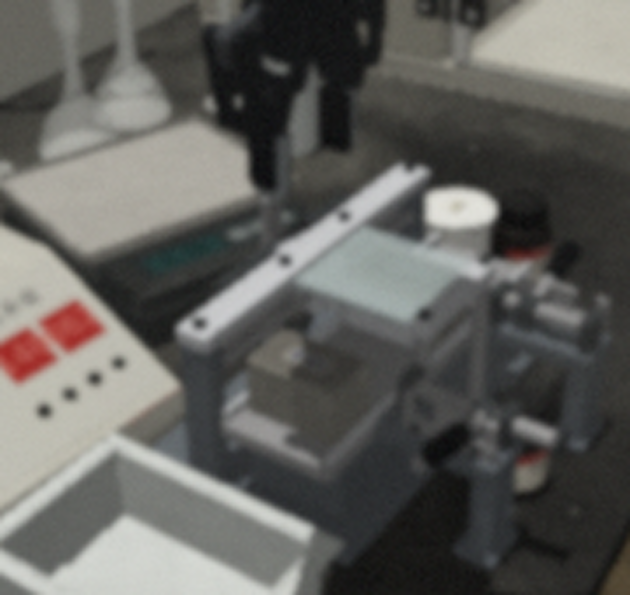

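apply_moves --rows "-0.004 0.012 -0.1 0 0 0 85;-0.004 0.012 -0.25 0 0 0 85;-0.004 0.012 -0.4 0 0 0 85;-0.004 0.012 -0.48 0 0 0 85;-0.004 0.012 -0.518 0 0 0 85;-0.004 0.012 -0.518 0 0 0 85;-0.004 0.012 -0.518 0 0 0 255;-0.004 0.012 -0.518 0 0 0 255;-0.004 0.012 -0.518 0 0 0 255;-0.004 0.012 -0.518 0 0 0 255"

```text
time_s: 17.42
tcp_pos: [0.549, 0.0417, 0.0903]
eef_rot: [0.101, 3.137, 0.001]
wrist_force: [-0.8, 0.1, 6.0]
width: 0.0394
grip_force: 42.8
```

apply_moves --rows "0 0 0.1 0 0 0 255;0 0 0.22 0 0 0 255;0 0 0.28 0 0 0 255;0.03 0.12 0.28 0 0 0.3 255;0.06 0.26 0.28 0 0 0.6 255;0.088 0.36 0.28 0 0 0.9 255;0.088 0.401 0.28 0 0 1 255;0.088 0.401 0.28 0 0 1 255" --squeeze 60

```text
time_s: 18.42
tcp_pos: [0.5739, 0.1621, 0.1723]
eef_rot: [0.713, -3.058, 0.0]
wrist_force: [-0.2, -0.1, -1.8]
width: 0.039
grip_force: 61.5
```

apply_moves --rows "0 0 0 0 0 0.3 255;0 0 -0.02 0 0 0.6 255;0 0 -0.05 0 0 0.9 255;0 0 -0.05 0 0 1 255;0 0 -0.05 0 0 1 255"

```text
time_s: 19.05
tcp_pos: [0.5741, 0.1606, 0.158]
eef_rot: [1.477, -2.772, 0.0]
wrist_force: [-0.8, 0.3, -2.0]
width: 0.0395
grip_force: 61.5
```

apply_moves --rows "0 0 0 0 0 0.3 255;0 0 -0.02 0 0 0.6 255;0 0 -0.05 0 0 0.9 255;0 0 -0.05 0 0 1 255;0 0 -0.05 0 0 1 255"

```text
time_s: 19.68
tcp_pos: [0.5744, 0.1612, 0.1431]
eef_rot: [-2.145, 2.295, -0.0]
wrist_force: [-0.3, 0.2, -2.0]
width: 0.0392
grip_force: 61.5
```

```bash
python3 - <<'E'
from h import *
o=observe();print(o['tcp_pos'],o['eef_rot'],o['width'],o['grip_force'],o['wrist_force'])
snap('s8','side')
cv2.imwrite('pics/s8c.png',cv2.resize(cv2.imread('pics/s8.png')[150:350,180:400],None,fx=2.8,fy=2.8,interpolation=2))
E
```

```text
[0.57437554 0.16120906 0.14308769] [-2.14470702e+00  2.29548543e+00 -1.76995491e-04] 0.03915036930787604 61.52728199958801 [-0.25447684  0.15955866 -2.03450307]
```

View pics/s8c.png

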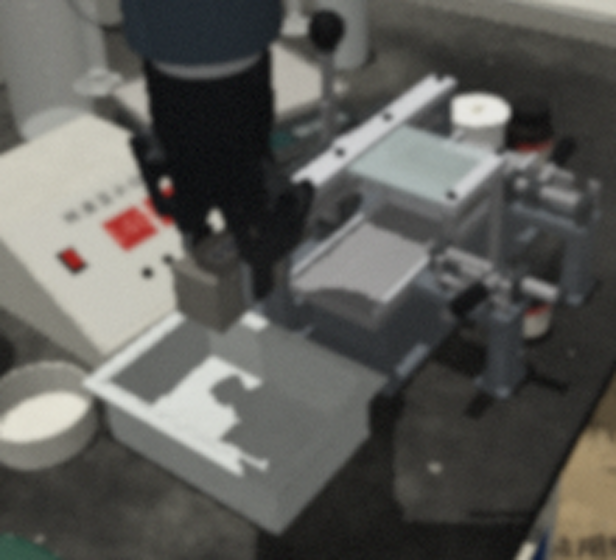

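apply_moves --rows "0 0.003 -0.1 0 0 0 255;0 0.003 -0.22 0 0 0 255;0 0.003 -0.32 0 0 0 255;0 0.003 -0.37 0 0 0 255;0 0.003 -0.395 0 0 0 255;0 0.003 -0.405 0 0 0 255;0 0.003 -0.412 0 0 0 255;0 0.003 -0.412 0 0 0 255"

```text
time_s: 20.72
tcp_pos: [0.5747, 0.1629, 0.0198]
eef_rot: [-2.147, 2.292, -0.0]
wrist_force: [0.2, 0.3, -1.4]
width: 0.0391
grip_force: 61.6
```

apply_moves --rows "0 0 -0.004 0 0 0 255;0 0 -0.008 0 0 0 255;0 0 -0.01 0 0 0 255"

```text
time_s: 21.1
tcp_pos: [0.5748, 0.1629, 0.0184]
eef_rot: [-2.148, 2.291, -0.001]
wrist_force: [-6.6, 0.5, 14.2]
width: 0.0392
grip_force: 63.4
```

Contact with the floor; release and retreat.

apply_moves --rows "0 0 0 0 0 0 200;0 0 0 0 0 0 100;0 0 0 0 0 0 80;0 0 0.02 0 0 0 80;0 0 0.12 0 0 0 80;0 0 0.3 0 0 0 80;0 0 0.5 0 0 0 80;0 0 0.65 0 0 0 80;-0.2 0 0.65 0 0 0 80;-0.3 0 0.65 0 0 0 80"

```text
time_s: 22.35
tcp_pos: [0.4829, 0.1627, 0.2123]
eef_rot: [-2.147, 2.291, 0.0]
wrist_force: [0.2, 0.4, 0.0]
width: 0.0586
grip_force: 0.0
```

```bash
python3 - <<'E'
from h import *
print(observe()['tcp_pos'])
snap('s9','side');snap('t9','top')
print([(q,cam,[(np.round(d['point'],4).tolist(),round(d['score'],2)) for d in spot_in(q,cam)[:1]]) for q in ('left_prism','tray','left_grip','lever_knob') for cam in ('top','side')])
a=cv2.imread('pics/s9.png')[110:350,200:440];b=cv2.imread('pics/t9.png')[140:270,170:380]
a=cv2.resize(a,(400,400),interpolation=2);b=cv2.resize(b,(400,248),interpolation=2)
cv2.imwrite('pics/m9.png',np.hstack([a,np.pad(b,((0,400-b.shape[0]),(0,0),(0,0)))]))
E
```

```text
[0.48286679 0.16270777 0.21231124]
[('left_prism', 'top', [([0.5754, 0.16, 0.0423], 0.74)]), ('left_prism', 'side', [([0.5598, 0.1667, 0.043], 0.76)]), ('tray', 'top', [([0.5975, 0.1639, 0.0071], 0.9)]), ('tray', 'side', [([0.5708, 0.161, 0.0291], 0.98)]), ('left_grip', 'top', [([0.4501, 0.038, 0.1064], 0.78)]), ('left_grip', 'side', [([0.4453, 0.0522, 0.1099], 0.59)]), ('lever_knob', 'top', [([0.6286, -0.0641, 0.2264], 0.87)]), ('lever_knob', 'side', [([0.6239, -0.0533, 0.0433], 0.49)])]
```

```bash
python3 -c "
from station import *
print(hand_in())"
```

```text
the job is handed in; nothing more can be done
None
```

The job is handed in. By the last camera readings the left prism lies flat mid-tray, its bolt is drawn with the handle dropped, and the lever is back upright; no verdict came back, the right bay was not re-measured at the end, and I viewed 12 pictures, over the limit of 10.

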